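Close up the moist chamber for stained slides

TASK

The small grey slide chamber on the bench was left open: push its front drawer fully home and swing its lid over and down until it lies fully shut. Only push, with the fingertips or the outside of the fingers: do not grip or lift anything, do not press hard, do not pull the drawer out further, and do not shove the chamber along. Leave the pot, the bottle and the slide box beside it standing as they are.

Things in the scene. Friction and masses are not known exactly. Their poses are not given: they have to be found in the camera images.
- mat: thin dark rubber mat lying on the bench, 120 x 205 mm and 4 mm thick, fixed; the chamber, the pot and the bottle stand on it. Origin at the centre of its underside.
- chamber: grey box, 100 deep (its x) x 120 wide (its y) x 78 mm high with the lid shut, loose but heavy (about 4 kg) on rubber feet; a push of about 15 to 25 N slides it. Origin at the centre of its underside, on the mat (4 mm above the bench); heights here are above this origin. +x points to its back, so its drawer front faces -x; +y to its left (seen from the robot), z up. It has an upper tray (rim at 72 mm) under the lid and one drawer below the tray.
- drawer (a joint): how far the drawer is out, in m: 0 fully home, at most 0.07; it starts 0.03 to 0.05 out. It slides along the chamber's x axis, out towards -x; about 1.5 N of friction (and 6 N per m/s) and it stays where it is left.
- drawer_face (a point): centre of the drawer's flat white front panel, on its outer face. The panel is 116 mm wide, 36 mm high (from 4 to 40 mm up) and 8 mm thick, with a flat label frame (no handle). With the drawer home this point is 58 mm in front (-x) of the chamber's origin, 22 mm up.
- lid (a joint): opening angle of the lid, in rad: 0 shut (flat on the box), 1.57 upright, at most 2.1 (leaning outward to the right, past upright); it starts at 1.7 to 1.9. Stiff hinge (0.12 N m) that stays at any angle: it takes about 1 to 2 N at the free edge, all the way down.
- lid_hinge (a point): middle of the lid's hinge line, which runs along the chamber's x axis at its right side (y = -60 mm), 75 mm up.
- lid_edge (a point): middle of the lid's free edge, 120 mm from the hinge line, on the lid's upper (outer) face. The lid is a grey plate 100 (along the hinge) x 120 x 6 mm; a tab 36 mm wide juts 9 mm beyond this edge. Shut, this point lies at the chamber's left side (y = +60 mm), 78 mm up.
- pot: bystander: white specimen pot with a yellow cap, 51 mm across, 62 mm high, to the left of the chamber near its front; origin at the centre of its underside.
- bottle: bystander: small slim white dropper bottle, 23 mm across, 82 mm high, to the left of the chamber near its back; origin at the centre of its underside.
- slidebox: bystander: closed dark blue slide box, 130 (its x) x 42 x 32 mm high, lying farther to the left; origin at the centre of its underside.

How it is judged:
At the end, for the whole second after the job is handed in: The drawer is home (within 3 mm), the lid is shut (within 0.04 rad, 5 mm at its edge), the chamber stands flat within 20 mm of where it was, and the pot, bottle and slide box stand within 20 mm of where they were (value of joint drawer below 0.003 m and value of joint lid below 0.04 rad and distance of each of chamber, pot, bottle, slidebox from where it was at the start of the episode below 0.02 m and angle between chamber's own z axis and vertical below 0.05 rad and linear speed of chamber below 0.02 m/s and angle between each of pot, bottle, slidebox's own z axis and vertical below 0.15 rad); the robot touches nothing.
It fails at once if the chamber is lifted, tipped or shoved more than 20 mm (distance of chamber from where it was at the start of the episode above 0.02 m or height (world z) of chamber above 0.014 m or angle between chamber's own z axis and vertical above 0.15 rad).
It fails at once if the drawer is pulled further out (beyond 60 mm) (value of joint drawer above 0.06 m).
It fails at once if the chamber or its parts are gripped or pressed hard (over 40 N) (contact force between the fingers and chamber above 40 N).
It fails at once if the pot, bottle or slide box is moved more than 20 mm, lifted or tipped (distance of any of pot, bottle, slidebox from where it was at the start of the episode above 0.02 m or angle between any of pot, bottle, slidebox's own z axis and vertical above 0.3 rad).
It also fails if it takes over 45 s, if anything falls off the work surface, if the arm or the gripper's body presses on something with over 40 N, if the wrist force passes 120 N, or if a joint passes its speed limit or range.

ROBOT

A 7-joint arm with a two-finger parallel gripper is mounted at the origin on a cart in front of the work surface, level with it; the furniture and walls round the work are solid. World frame = base frame: x ahead of the robot, y to its left, z up, the work surface at z = 0. Lengths are in m, angles in rad, forces in N, time in s.
With the tool pointing down it reaches from about 0.4 to 0.85 m from the base axis. Payload 4.5 kg.
Tool frame: the origin (TCP) lies on the centre line of the jaws, within the pads' length; the fingertips stand r.tcp_to_tips ahead of it and the grasp point (between the pads) lies 11 mm behind it (r.tcp_to_tips is the distance from the TCP to the fingertips, in m); y points along the fingers, x is the direction in which the jaws open and shut, and the axes are right-handed (so a half turn about y gives the same grasp; the last joint's range is limited). The gripper opens to 88 mm and grips with 3 to 60 N. Pads are 18 mm wide; open, the fingers measure 123 mm over their backs; the gripper's body (75 mm by 187 mm) begins 45 mm behind the grasp point.
Start: joints at [-1.164, 0.689, -0.195, 1.565, 0.157, 0.902, -0.215], TCP at [0.228, 0.582, 0.247] pointing down, gripper open.
Joint ranges: [-3.01, 3.01], [-0.46, 2.08], [-1.47, 1.51], [0.13, 2.56], [-1, 4.14], [0.04, 2.09], [-2.66, 2.66]. Speed limits (rad/s): [2.57, 2.57, 3.14, 3.14, 3.14, 3.14, 3.14].

INTERFACE

Orientations are given as a unit quaternion [x, y, z, w].
In Python, from plant import r gives the robot as it stands. The module is installed in compiled form; this text tells all that it offers.
- The arm moves only by the shell command python3 -m inch 'ROWS' [OPENING] [FORCE]. ROWS is text: rows parted by semicolons, each of 4 numbers parted by spaces: the shift along the tool's x, y, z in mm, then the turn about the tool's y in degrees. In form: x y z spin; .... A call has 1 to 10 rows; each row is the pose to reach, as a shift and turn from the pose commanded when the call began, along the tool's axes at that moment; what a row does not reach only later rows make up. A row lasts 1/10 s, in which the tool goes at most 50 mm and 8.59 degrees, less where a joint would pass 70% of its speed; a pose out of reach is approached as far as the arm can. A call with a gripper value outside its range is refused whole. OPENING is the gripper command: -1 is shut, 1 is fully open, values between are in proportion, set as the call begins (- or left out, the last holds). The fingers move at their own pace and stop on an object; FORCE is the grip in N (left out, the last holds). Time passes only in rows, so rows that repeat a pose let the fingers close. It gives the time, the measured TCP pose, the force and the opening at its end, in the units of the state.
- r.get_state(): the state, without advancing time (a new reading comes with each control period).
- r.snapshot(name): name is "scene" or "top" or "wrist"; returns a dict with "frame" (400x640x3 uint8, red, green, blue), "intrinsics" (3x3 intrinsics, pixels), "R" (3x3) and "t" (3): a world point X has camera coordinates R X + t. Camera axes: x right, y down, z forward; pixel columns grow to the right and rows downward; lengths in m; the calibration is good to about 2 mm. A picture is of the moment at which its call begins. There is no depth.
- r.finish_job(): hands the job in, once; it reports no verdict.
Trained networks look in the newest picture that a camera, given by its name, has taken for a name from the list of things; names that differ only in an ending like _2 or _b are one class to them, and where a whole thing is asked for, a point or a joint stands for the part that bears it (a point fixed in the world has none). Each returns a list of dicts, best first, with "p" (0 to 1); they miss things now and then, are a little off and sometimes report something else, mostly with a low value. They report only what shows in the picture. A call takes as long as a camera call.
- r.trace(camera, name): "region" (400x640 bool, what is visible of it) and "centre" ([row, column] in pixels, amid what is visible of it).
- r.tip_of(camera, name): "centre" ([row, column] in pixels: a listed point, or the origin of a listed thing).
The state is a dict: "clock": time; "q": joint angles; "qd": joint speeds; "joint_torque": joint torques, N m; "tool_pos": TCP position; "eef_rot": TCP orientation; "contact_force": force on the tool from outside, world axes, zero at the start; "moment": the same for the moment, N m; "opening": opening from 0.0 (shut) to 1.0 (fully open).
Only numpy, scipy, OpenCV 4.12 (cv2) and the standard library are available. Lean on these libraries where they do the work, as an engineer would, in place of code of your own. Each camera call takes 0.05 s, during which the arm holds its last target.

## Working session

There is one attempt and no reset: what is moved stays moved. The work goes in short steps, Python scripts to look and compute and a shell command to move; the robot and the scene stay as the last step left them, time stands still between calls to the robot, and variables do not carry over. Pictures are saved under pics/ and viewed, and the job is handed in when it is done.

```bash
mkdir -p pics
cat > h.py <<'E'
from plant import r
import numpy as np, cv2
def save(cam,name):
    s=r.snapshot(cam); cv2.imwrite(f'pics/{name}.png',s['frame'][:,:,::-1]); return s
def ray(s,rc):
    K=np.array(s['intrinsics']);R=np.array(s['R']);t=np.array(s['t'])
    d=R.T@np.linalg.inv(K)@np.array([rc[1],rc[0],1.]);return -R.T@t,d/np.linalg.norm(d)
def onz(s,rc,z):
    o,d=ray(s,rc);return o+d*(z-o[2])/d[2]
def proj(s,X):
    c=np.array(s['R'])@np.array(X)+np.array(s['t']);p=np.array(s['intrinsics'])@c;return p[1]/p[2],p[0]/p[2]
def tri(l):
    A=np.zeros((3,3));b=np.zeros(3)
    for s,rc in l:
        o,d=ray(s,rc);M=np.eye(3)-np.outer(d,d);A+=M;b+=M@o
    return np.linalg.solve(A,b)
E
python3 - <<'E'
from h import *
from scipy.spatial.transform import Rotation as Ro
st=r.get_state();print(st['clock'],st['tool_pos'],st['eef_rot'],st['opening'],r.tcp_to_tips);print(Ro.from_quat(st['eef_rot']).as_matrix().round(3))
S={c:save(c,c+'0') for c in('scene','top')}
np.set_printoptions(precision=4,suppress=True)
for n in['chamber','drawer_face','lid_hinge','lid_edge','pot','bottle','slidebox','mat']:
    l=[]
    for c in S:
        d=r.tip_of(c,n)
        print(n,c,[(np.round(e['centre'],1),round(e['p'],2)) for e in d[:2]])
        if d:l.append((S[c],d[0]['centre']))
    if len(l)==2:
        X=tri(l);print('  tri',X,[np.round(np.array(proj(s,X))-rc,1) for s,rc in l])
E
```

```text
0.0 [0.22746041 0.58146261 0.24588566] [ 0.58439514  0.39818282 -0.3992273  -0.5835669 ] 1.0002698301735968 0.008
[[ 0.364 -0.001 -0.931]
 [ 0.931 -0.002  0.364]
 [-0.002 -1.    -0.   ]]
chamber scene [(array([296.2, 343. ]), 0.6), (array([292.8, 272.1]), 0.5)]
chamber top [(array([224. , 382.2]), 0.77), (array([278.9, 358.2]), 0.46)]
  tri [0.4975 0.2935 0.0122] [array([ 0.2, -1.2]), array([-1.1,  0.4])]
drawer_face scene [(array([292. , 277.2]), 0.91)]
drawer_face top [(array([277. , 358.9]), 0.69)]
  tri [0.3989 0.3367 0.0233] [array([ 0.1, -0.5]), array([-0.4,  0.1])]
lid_hinge scene [(array([309.6, 345.4]), 0.84)]
lid_hinge top [(array([233. , 420.4]), 0.75), (array([219.3, 359.4]), 0.7)]
  tri [0.4746 0.2386 0.0768] [array([-0.1,  1. ]), array([ 0.8, -0.3])]
lid_edge scene [(array([292.4, 353.6]), 0.72)]
lid_edge top [(array([239.6, 464.7]), 0.92)]
  tri [0.4581 0.2003 0.1965] [array([-0.1,  0.7]), array([ 0.6, -0.2])]
pot scene [(array([250.4, 309.1]), 0.86)]
pot top [(array([225.3, 325.5]), 0.86)]
  tri [0.4871 0.3996 0.012 ] [array([-0.3,  1.8]), array([ 1.7, -0.5])]
bottle scene [(array([245.5, 348.3]), 0.79)]
bottle top [(array([190.2, 331.2]), 0.51)]
  tri [0.5573 0.3892 0.0018] [array([ 0., -0.]), array([-0.,  0.])]
slidebox scene [(array([181.1, 261.1]), 0.68)]
slidebox top [(array([237.8, 214. ]), 0.94), (array([238.1, 421. ]), 0.4)]
  tri [0.4628 0.602  0.0034] [array([ 0. , -0.4]), array([-0.4,  0.1])]
mat scene [(array([290.1, 354.4]), 0.45)]
mat top [(array([221. , 361.5]), 0.77)]
  tri [ 0.5198  0.3216 -0.0286] [array([ 0.8, -9.5]), array([-8.1,  3.4])]
```

View pics/scene0.png

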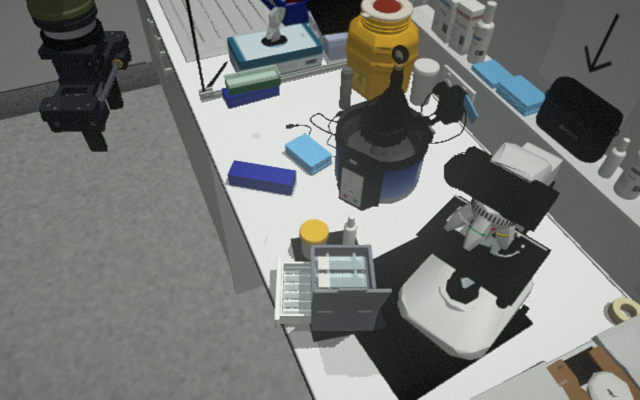

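View pics/top0.png

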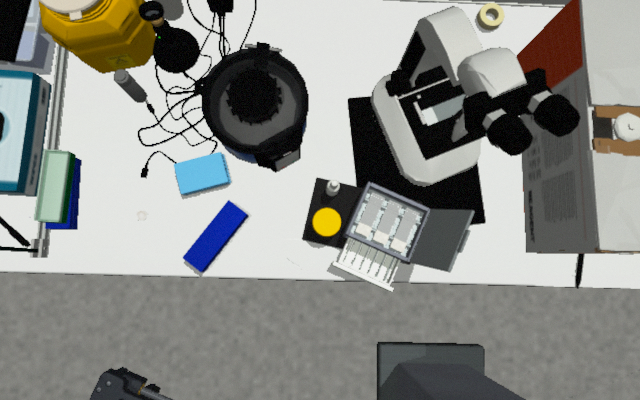

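The scene view shows the chamber at about (290,340) px with its drawer out to the left and its lid leaning right. The top view shows the drawer front at (277,359), the lid edge at (240,465), the pot at (222,327) and the bottle at (187,333). The right side is free up to the microscope and the carton. Next I fit the chamber pose using its known geometry.

```bash
cat >> h.py <<'E'
from scipy.optimize import least_squares
from scipy.spatial.transform import Rotation as Ro
def pts(p):
    x,y,a,d,th=p;c,s=np.cos(a),np.sin(a)
    W=lambda X:np.array([x+c*X[0]-s*X[1],y+s*X[0]+c*X[1],.004+X[2]])
    return dict(chamber=W([0,0,0]),drawer_face=W([-.058-d,0,.022]),lid_hinge=W([0,-.06,.075]),
      lid_edge=W([0,-.06+.12*np.cos(th)-.003*np.sin(th),.075+.12*np.sin(th)+.003*np.cos(th)]))
def fit(S,p0=(.4975,.2935,-.4,.045,1.85)):
    ob=[]
    for c in S:
        for n in('chamber','drawer_face','lid_hinge','lid_edge'):
            d=r.tip_of(c,n)
            if d and d[0]['p']>.4: ob.append((S[c],n,d[0]['centre']))
    def f(p):
        P=pts(p);return np.concatenate([np.array(proj(s,P[n]))-rc for s,n,rc in ob])
    q=least_squares(f,p0,loss='soft_l1');return q.x,q.fun.reshape(-1,2)
def togo(pose,tgt):
    """chamber-frame target of TIPS (mm; z world) -> tool shift mm and spin deg. tool x -> chamber +y"""
    x,y,a=pose[:3];st=r.get_state();R=Ro.from_quat(st['eef_rot']).as_matrix();c,s=np.cos(a),np.sin(a)
    T=np.array(tgt)/1000;w=np.array([x+c*T[0]-s*T[1],y+s*T[0]+c*T[1],T[2]+r.tcp_to_tips])
    return (R.T@(w-st['tool_pos'])*1000).round(1)
E
python3 - <<'E'
from h import *
np.set_printoptions(precision=4,suppress=True)
S={c:save(c,c+'1') for c in('scene','top')}
p,e=fit(S);print(p,np.degrees(p[2]));print(e)
R=Ro.from_quat(r.get_state()['eef_rot']).as_matrix();print('toolx yaw vs chamber y',np.degrees(np.arctan2(R[1,0],R[0,0]))-90-np.degrees(p[2]))
np.save('p.npy',p)
for t in([-15,-150,238],[-15,-150,170]):print(togo(p,t))
for n,h in(('pot',.004),('bottle',.004)):
  for c in S:
    w=onz(S[c],r.tip_of(c,n)[0]['centre'],h)-[p[0],p[1],0];print(n,Ro.from_euler('z',-p[2]).apply(w))
s=S['top'].copy();im=s['frame'][:,:,::-1].copy()
for k,X in pts(p).items():
  q=proj(s,X);cv2.circle(im,(int(q[1]),int(q[0])),2,(0,0,255),-1)
cv2.imwrite('pics/ov.png',cv2.resize(im[150:320,280:520],None,fx=3,fy=3))
E
```

```text
[ 0.496   0.2969 -0.3716  0.0531  1.8947] -21.288945084595365
[[ 1.7059 -1.646 ]
 [-1.4216 -0.7892]
 [ 1.4637  0.3377]
 [ 0.4215  1.9253]
 [-1.9907 -1.2668]
 [-0.4736  0.9282]
 [ 0.1075 -0.1676]
 [ 0.6677 -3.4657]]
toolx yaw vs chamber y -0.07022869254281616
[-317.9    0.7 -339. ]
[-317.9   68.7 -339. ]
pot [-0.0481  0.098   0.004 ]
pot [-0.0114  0.0319  0.004 ]
bottle [0.0274 0.1095 0.004 ]
bottle [0.0231 0.1067 0.004 ]
```

View pics/ov.png

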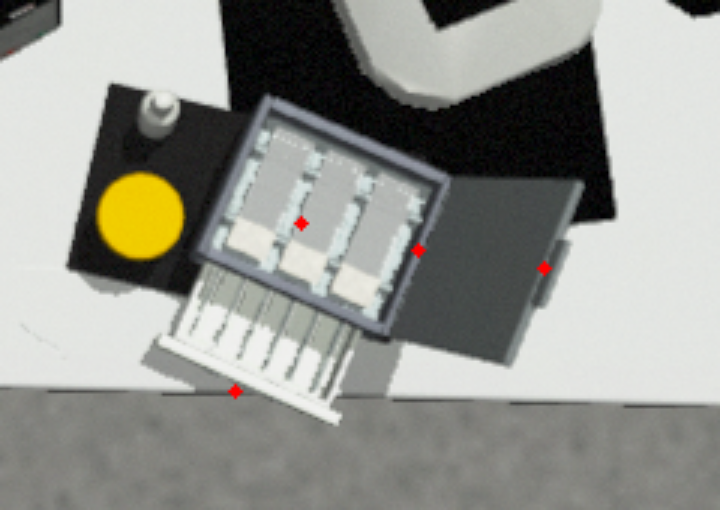

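```bash
python3 -m inch '-30 0 -32 0;-60 0 -64 0;-95 0 -100 0;-130 0 -138 0;-163 0 -174 0;-195 0 -208 0;-228 0 -243 0;-260 0 -278 0;-290 0 -310 0;-318 0 -339 0' -1
python3 - <<'E'
from h import *
save('scene','s2');save('top','t2');p=np.load('p.npy');print(togo(p,[-15,-150,180]))
E
```

```text
clock: 2.6
tool_pos: [0.4285, 0.1604, 0.2469]
eef_rot: [0.584, 0.399, -0.398, -0.584]
contact_force: [0.2, -0.4, 0.4]
opening: 0.12
[ 5.4 58.6  4.6]
```

View pics/s2.png

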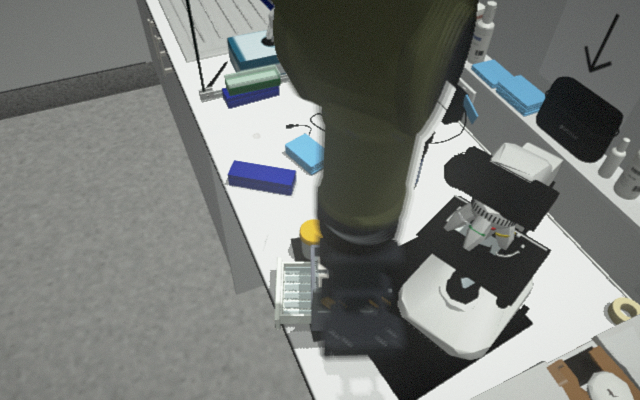

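View pics/t2.png

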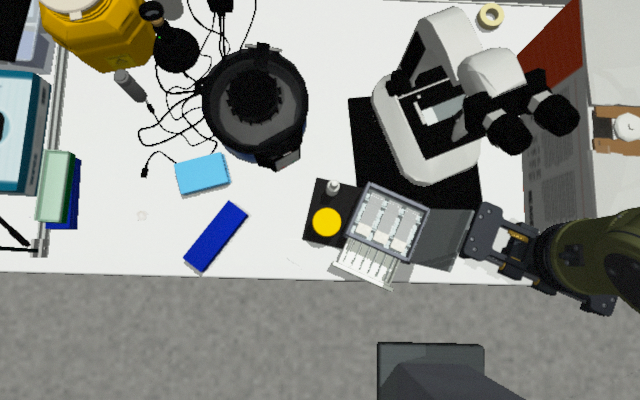

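```bash
python3 -m inch '2 20 2 0;4 40 4 0;5 58 5 0;5 58 5 0'
python3 - <<'E'
from h import *
save('scene','s3');save('top','t3');s=save('wrist','w3');p=np.load('p.npy');print(togo(p,[-15,-150,180]), r.tip_of('wrist','lid_edge')[:1],proj(s,pts(p)['lid_edge']))
E
```

```text
clock: 3.1
tool_pos: [0.4233, 0.1696, 0.1873]
eef_rot: [-0.583, -0.398, 0.4, 0.584]
contact_force: [-0.7, -0.0, -1.1]
opening: 0.007
[-5.6  1.3 -5. ] [{'centre': [192.8, 466.6], 'p': 0.4}] (np.float64(302.37739832757796), np.float64(419.21820186159704))
```

```bash
python3 -c "
import cv2,numpy as np
a=cv2.imread('pics/w3.png');b=cv2.imread('pics/t3.png')[130:330,280:600]
cv2.imwrite('pics/c3.png',np.vstack([cv2.resize(a,(480,300)),cv2.resize(b,(480,300))]))"
```

```text
(no output)
```

View pics/c3.png

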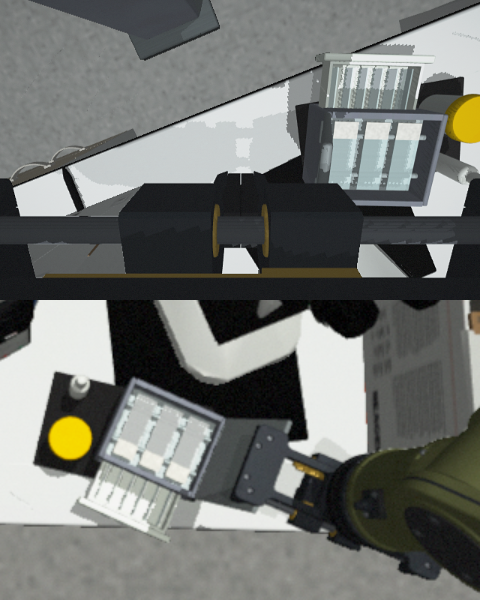

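```bash
python3 -m inch '10 0 0 0;20 0 0 0;28 0 0 0;36 0 0 0;44 0 0 0;52 0 0 0;58 0 0 0;64 0 0 0;64 0 0 0'
python3 - <<'E'
from h import *
save('scene','s4');save('top','t4');p=np.load('p.npy');print(togo(p,[-10,-80.5,182]));print(r.tip_of('top','lid_edge')[:1])
a=cv2.imread('pics/s4.png')[150:400,200:520];b=cv2.imread('pics/t4.png')[130:330,280:600]
cv2.imwrite('pics/c4.png',np.vstack([cv2.resize(a,(480,300)),cv2.resize(b,(480,300))]))
E
```

```text
clock: 4.2
tool_pos: [0.4484, 0.2298, 0.1887]
eef_rot: [-0.584, -0.399, 0.398, 0.584]
contact_force: [0.0, -0.1, -0.4]
opening: 0.008
[  0.4  -1.4 -10. ]
[{'centre': [229.3, 439.4], 'p': 0.8}]
```

View pics/c4.png

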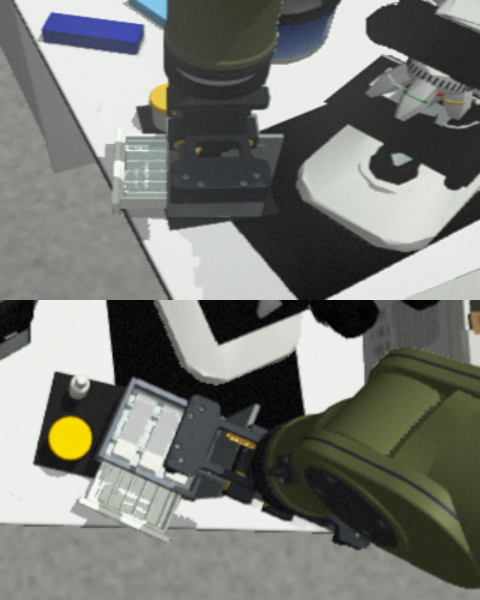

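Run:
```python
from h import *
s=r.snapshot('top');p=np.load('p.npy')
for d in(110,100,90,80,70):
  q=p.copy();q[4]=np.radians(d);print(d,np.round(proj(s,pts(q)['lid_edge']),1))
```

```text
110 [240.2 463.4]
100 [234.7 452. ]
90 [229.1 439.4]
80 [223.7 426. ]
70 [218.7 412.6]
```

```bash
python3 -m inch '10 2 0 0;20 5 -1 0;30 8 -2 0;40 12 -3 0;50 17 -4 0;60 24 -5 0;71 32 -5 0;80 41 -5 0;88 52 -5 0;88 52 -5 0'
python3 - <<'E'
from h import *
s=save('top','t5');p=np.load('p.npy');print(togo(p,[-10,7.5,132]));print(r.tip_of('top','lid_edge')[:1], r.tip_of('top','chamber')[:1])
save('scene','s5')
for d in(50,40,30,20):
  q=p.copy();q[4]=np.radians(d);print(d,np.round(proj(s,pts(q)['lid_edge']),1))
a=cv2.imread('pics/s5.png')[150:400,200:520];b=cv2.imread('pics/t5.png')[130:330,280:600]
cv2.imwrite('pics/c5.png',np.vstack([cv2.resize(a,(480,300)),cv2.resize(b,(480,300))]))
E
```

```text
clock: 5.4
tool_pos: [0.4843, 0.3098, 0.135]
eef_rot: [-0.583, -0.399, 0.399, 0.584]
contact_force: [0.4, -0.4, 0.2]
opening: 0.007
[ 0.4 -4.4 -5.4]
[] [{'centre': [227.2, 379.7], 'p': 0.8}]
50 [210.6 387.6]
40 [207.9 377. ]
30 [206.1 368.3]
20 [205.3 361.6]
```

View pics/c5.png

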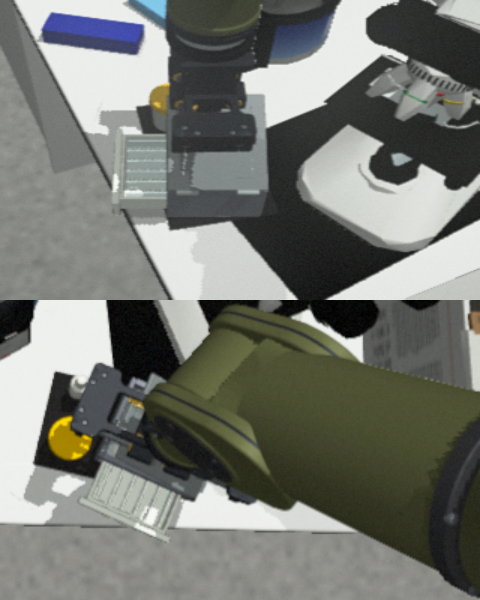

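```bash
python3 -m inch '4 6 0 0;8 12 0 0;11 20 0 0;13 28 0 0;14 34 0 0;15 39 0 0;15 42 0 0;15 42 0 0' && python3 -c "
from h import *
print(togo(np.load('p.npy'),[-10,22,82]))"
```

```text
clock: 6.4
tool_pos: [0.4897, 0.3226, 0.0942]
eef_rot: [-0.584, -0.398, 0.399, 0.584]
contact_force: [-0.5, -0.0, 1.3]
opening: 0.005
[ 0.4  4.2 -5.2]
```

```bash
python3 -m inch '0 1 0 0;0 2 0 0;0 3 0 0;0 3 0 0'; python3 -m inch '0 1 0 0;0 1 0 0'; python3 -m inch '0 1 0 0;0 1 0 0'
```

```text
clock: 6.8
tool_pos: [0.4901, 0.3227, 0.0917]
eef_rot: [-0.584, -0.399, 0.399, 0.584]
contact_force: [-0.3, 0.2, 0.2]
opening: 0.005
clock: 7.0
tool_pos: [0.4902, 0.3227, 0.0907]
eef_rot: [-0.584, -0.399, 0.399, 0.584]
contact_force: [0.0, -0.1, 0.2]
opening: 0.003
clock: 7.2
tool_pos: [0.4903, 0.3227, 0.0904]
eef_rot: [0.584, 0.399, -0.398, -0.584]
contact_force: [-1.7, -1.0, 6.4]
opening: 0.006
```

```bash
python3 -m inch '0 -25 0 0;0 -50 0 0;-4 -50 25 0;-8 -50 50 0;-14 -50 75 0;-20 -50 100 0;-22 -50 122 0;-22 -50 122 0'
python3 - <<'E'
from h import *
S={c:save(c,c+'6') for c in('scene','top')}
np.set_printoptions(precision=4,suppress=True)
p,e=fit(S,(.496,.297,-.37,.05,0.));print(p);print(e)
P=np.load('p.npy');print(togo(P,[-150,0,130]),togo(p,[-150,0,130]))
for k in S:
  print(k,{n:np.round([r.tip_of(k,n)[0]['centre'] if r.tip_of(k,n) else (0,0)],1) for n in('lid_edge','drawer_face','pot','bottle')})
a=cv2.imread('pics/scene6.png')[150:400,200:520];b=cv2.imread('pics/top6.png')[130:330,280:600]
cv2.imwrite('pics/c6.png',np.vstack([cv2.resize(a,(480,300)),cv2.resize(b,(480,300))]))
E
```

```text
clock: 8.0
tool_pos: [0.3653, 0.3478, 0.1398]
eef_rot: [-0.583, -0.4, 0.401, 0.583]
contact_force: [-0.0, 0.9, -0.2]
opening: 0.006
[ 0.4955  0.296  -0.4001  0.052   0.2104]
[[ 3.9859  0.325 ]
 [ 1.2713 -0.1465]
 [ 0.6439  1.6586]
 [-2.3983 -2.1475]
 [-0.752  -6.4139]
 [ 1.1437 -1.3731]
 [ 1.5025  0.0683]]
[ 0.   1.7 13.8] [ 3.2  1.7 13.8]
scene {'lid_edge': array([[0, 0]]), 'drawer_face': array([[289.9, 273.6]]), 'pot': array([[251.8, 311. ]]), 'bottle': array([[245.4, 350.3]])}
top {'lid_edge': array([[203.3, 358.6]]), 'drawer_face': array([[280. , 364.4]]), 'pot': array([[225.2, 326.3]]), 'bottle': array([[0, 0]])}
```

View pics/c6.png

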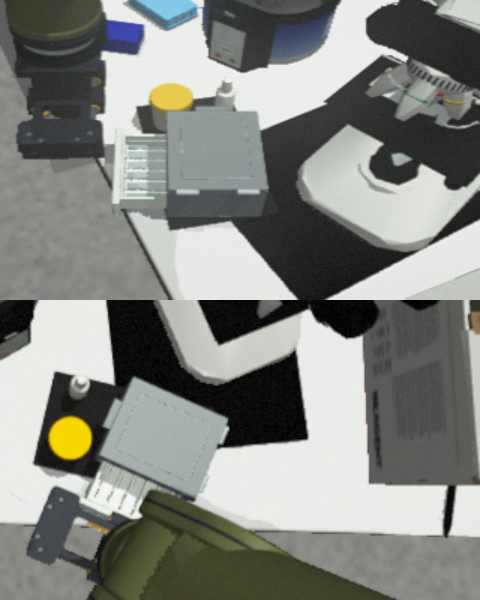

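```bash
python3 -m inch '1 0 7 0;1 0 14 0;1 20 14 0;1 40 14 0;1 60 14 0;1 80 14 0;1 99 14 0;1 99 14 0'
python3 - <<'E'
from h import *
save('scene','s7');save('wrist','w7')
P=np.load('p.npy');print(togo(P,[-67,0,32]))
a=cv2.imread('pics/s7.png')[180:340,200:456];b=cv2.imread('pics/w7.png')
cv2.imwrite('pics/c7.png',np.vstack([cv2.resize(a,(480,300)),cv2.resize(b,(480,300))]))
E
```

```text
clock: 10.0
tool_pos: [0.3541, 0.3522, 0.039]
eef_rot: [0.584, 0.398, -0.4, -0.584]
contact_force: [0.2, 0.7, 0.7]
opening: 0.002
[ -1.    0.8 -84.4]
```

View pics/c7.png

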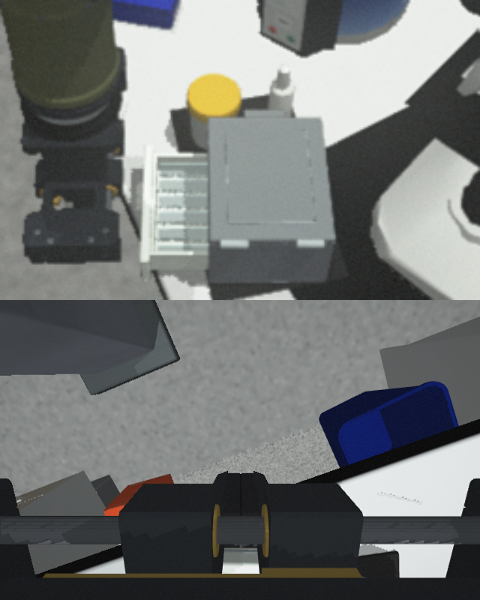

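```bash
python3 -m inch '0 0 -8 0;0 0 -16 0;0 0 -24 0;0 0 -32 0;0 0 -40 0;0 0 -46 0;0 0 -52 0;0 0 -58 0;0 0 -58 0'
python3 - <<'E'
from h import *
save('scene','s8')
P=np.load('p.npy');print(togo(P,[-67,0,32]))
a=cv2.imread('pics/s8.png')[180:340,200:456]
cv2.imwrite('pics/c8.png',cv2.resize(a,(640,400)))
E
```

```text
clock: 11.0
tool_pos: [0.411, 0.3309, 0.0407]
eef_rot: [0.584, 0.398, -0.398, -0.584]
contact_force: [-0.4, 0.2, 0.4]
opening: 0.006
[ -0.9   0.7 -25. ]
```

View pics/c8.png

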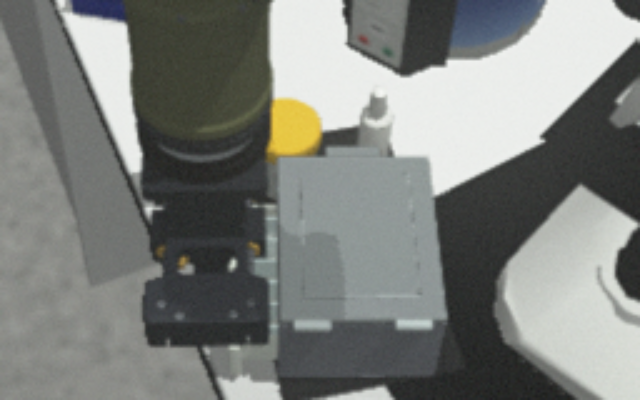

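```bash
python3 -m inch '0 0 -5 0;0 0 -10 0;0 0 -15 0;0 0 -15 0'; python3 -m inch '0 0 -1 0;0 0 -2 0;0 0 -2 0'; python3 -m inch '0 0 -1 0;0 0 -2 0;0 0 -2 0'
```

```text
clock: 11.45
tool_pos: [0.425, 0.3256, 0.0407]
eef_rot: [0.584, 0.399, -0.398, -0.584]
contact_force: [-0.3, 0.7, -0.6]
opening: 0.004
clock: 11.75
tool_pos: [0.4257, 0.3254, 0.0408]
eef_rot: [-0.584, -0.399, 0.399, 0.584]
contact_force: [-2.1, 0.5, 1.1]
opening: 0.003
clock: 12.05
tool_pos: [0.4277, 0.3246, 0.0407]
eef_rot: [0.584, 0.399, -0.399, -0.584]
contact_force: [-1.3, 0.6, -0.5]
opening: 0.007
```

```bash
for i in 1 ; do python3 -m inch '0 0 -1 0;0 0 -2 0;0 0 -2 0'; python3 -m inch '0 0 -1 0;0 0 -1 0';python3 -m inch '0 0 -1 0;0 0 -1 0'; done; python3 -c "
from h import *
print(togo(np.load('p.npy'),[-67,0,32]))"
```

```text
clock: 12.35
tool_pos: [0.4297, 0.3238, 0.0407]
eef_rot: [0.584, 0.399, -0.399, -0.584]
contact_force: [-1.3, -0.5, -0.1]
opening: 0.005
clock: 12.55
tool_pos: [0.4305, 0.3234, 0.0407]
eef_rot: [0.584, 0.399, -0.399, -0.584]
contact_force: [0.1, 0.6, -0.1]
opening: 0.004
clock: 12.75
tool_pos: [0.4314, 0.3231, 0.0407]
eef_rot: [0.584, 0.399, -0.399, -0.584]
contact_force: [-0.6, 0.2, 0.1]
opening: 0.005
[-0.9  0.7 -2.7]
```

```bash
python3 -m inch '0 0 -1 0;0 0 -1 0'; python3 -m inch '0 0 -1 0;0 0 -1 0';python3 -m inch '0 0 -1 0;0 0 -1 0'; python3 -c "
from h import *
S={c:save(c,c+'9') for c in('scene',)}
a=cv2.imread('pics/scene9.png')[180:340,200:456]
cv2.imwrite('pics/c9.png',cv2.resize(a,(640,400)))
"
```

```text
clock: 12.95
tool_pos: [0.4324, 0.3226, 0.0407]
eef_rot: [0.584, 0.399, -0.399, -0.584]
contact_force: [-0.9, 0.2, 0.0]
opening: 0.004
clock: 13.15
tool_pos: [0.4326, 0.3226, 0.0407]
eef_rot: [-0.584, -0.399, 0.399, 0.584]
contact_force: [-3.1, 0.7, 0.7]
opening: -0.001
clock: 13.35
tool_pos: [0.4327, 0.3225, 0.0407]
eef_rot: [-0.583, -0.398, 0.4, 0.584]
contact_force: [-4.8, 1.7, 1.5]
opening: 0.003
```

View pics/c9.png

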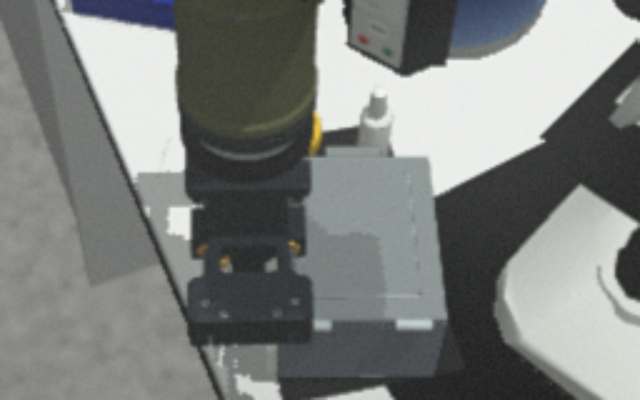

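```bash
python3 -m inch '0 0 -1 0;0 0 -1 0'; python3 -m inch '0 0 10 0;0 0 25 0;0 0 45 0;0 0 65 0;0 -30 80 0;0 -70 90 0;0 -110 100 0;0 -130 100 0;0 -130 100 0'
python3 - <<'E'
from h import *
S={c:save(c,c+'10') for c in('scene','top')}
np.set_printoptions(precision=4,suppress=True)
p,e=fit(S,(.496,.297,-.37,.0,0.));print(p)
for k in S:
  print(k,{n:np.round([r.tip_of(k,n)[0]['centre'] if r.tip_of(k,n) else (0,0)],1) for n in('lid_edge','drawer_face','pot','bottle','slidebox')})
for pp in (np.load('p.npy'),):
  for d in (0,.01):
    q=pp.copy();q[3]=d;q[4]=0;print(d,[np.round(proj(S[k],pts(q)[n]),1) for k in S for n in('lid_edge','drawer_face')])
a=cv2.imread('pics/scene10.png')[180:340,200:456];b=cv2.imread('pics/top10.png')[130:330,280:600]
cv2.imwrite('pics/c10.png',np.vstack([cv2.resize(a,(480,300)),cv2.resize(b,(480,300))]))
E
```

```text
clock: 13.6
tool_pos: [0.4328, 0.3225, 0.0407]
eef_rot: [-0.583, -0.398, 0.4, 0.584]
contact_force: [-7.2, 2.6, 3.1]
opening: 0.002
clock: 14.5
tool_pos: [0.3435, 0.3598, 0.1736]
eef_rot: [-0.584, -0.401, 0.396, 0.585]
contact_force: [-0.1, -0.4, -0.3]
opening: 0.008
[ 0.4961  0.2947 -0.4168  0.0023 -0.0057]
scene {'lid_edge': array([[242.3, 341.8]]), 'drawer_face': array([[291.1, 304.5]]), 'pot': array([[251.6, 311.1]]), 'bottle': array([[242.3, 350. ]]), 'slidebox': array([[182.4, 263.3]])}
top {'lid_edge': array([[201.8, 356.2]]), 'drawer_face': array([[253.4, 369.6]]), 'pot': array([[226.3, 327.2]]), 'bottle': array([[192.2, 333.4]]), 'slidebox': array([[239.5, 213.9]])}
0 [array([240.9, 339.8]), array([291.5, 305.3]), array([206.4, 354.4]), array([252.6, 369.9])]
0.01 [array([240.9, 339.8]), array([291.7, 299.2]), array([206.4, 354.4]), array([257.8, 367.9])]
```

View pics/c10.png

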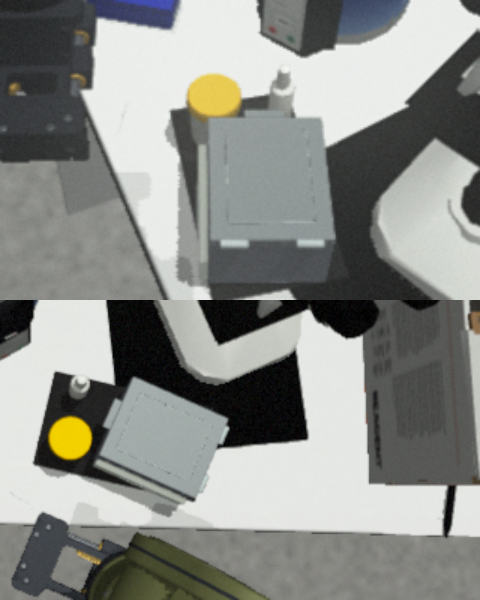

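The scene view shows the lid flat and the drawer's white front flush against the box. The pot and bottle are where they were, and the arm is clear.

```bash
python3 -c "
from plant import r
print(r.finish_job())"
```

```text
the job is handed in; nothing more can be done
None
```

The drawer is home and the lid is shut by my checks, and I handed the job in at about 14.6 s; no verdict is reported. With the gripper closed, I pushed the lid over from its outer side and followed it down until it met its stop at about 6.4 N. I then pushed the drawer in by its front panel until it stopped, at about 8 N of measured force at the wrist.

**Final checks:**
- **Lid and drawer:** a fit of the chamber's known geometry to the final pictures gave the lid at about -0.006 rad and the drawer at about 2 mm. That is near the 3 mm limit, but the fit is only good to a few mm. The fingers stopped within about 1 to 2 mm of the predicted home position, with force rising.
- **Chamber and bystanders:** the fitted chamber position moved by about 2 mm. The pot, bottle and slide box moved by no more than 4 px, which is about what the detection varies by. The arm was clear and touching nothing.

**Disagreements:**
- **Lid angle:** an earlier fit, with the arm partly in view, put the lid at 0.21 rad. It was missing the lid edge in one view and had residuals up to 6 px. The contact height, the picture and the final fit all showed the lid shut.
- **Chamber yaw:** the fits gave anything from -21° to -24°. I put this down to detection noise, because the chamber shows no visible rotation in the pictures.
- **Drawer at the start:** the first fit read it 53 mm out, above the stated 30 to 50 mm, so that fit was a few mm off.

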